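# Clip the tube disc onto the mixer spindle

### The job

Lock the tube disc onto the bench mixer: pick up the steel spring clip from the rubber mat and press it sideways, mouth first, into the groove of the mixer's spindle just above the disc's hub, until it snaps fully home and lies level around the groove. Press gently (the spindle must not take more than 25 N) and do not push over or shift the small vial that stands between the mat and the mixer.

Things in the scene. Friction and masses are not known exactly. Their poses are not given: they have to be found in the camera images.
- mixer_axis (a point): Point on the upright spindle's axis, on the housing's top, 62 mm above the bench; z up. Nominally the hub's flat top, which is the groove's lower side, is 34 mm above this point, but spindle, hub and disc have stiff end play: together they stand up to 4 mm higher or lower, not measured, and stay so under 25 N. So feel for the height. The clip may enter the groove from any side.
- mixer: Bench mixer, fixed: white housing 130 x 130 mm, origin under its centre. On its spindle, from below: flat disc 116 mm wide with white tube caps 9 mm tall; round hub 52 mm wide, 14 mm tall on the disc; the groove, a neck 16 mm in diameter and 9 mm tall; the spindle's head, 24 mm in diameter, 18 mm tall. Nothing turns.
- clip_tab (a point): Centre of the spring clip's upright grip tab, 20 mm above the clip's underside. The tab is 18 mm long (x), 12 mm wide (y, pinch it this way), and rises from 6 to 34 mm above the underside. Axes: x from the tab towards the clip's open mouth, z up. Loose steel clip, about 60 g, lying tab up on a rubber mat 3 mm thick.
- clip_seat (a point): Centre of the clip's seat, half-way through its 6 mm thickness: 32 mm ahead (x) of clip_tab and 17 mm below it; on the spindle axis when home. In the groove the noses touch the neck when this point is 13.5 mm from the axis; at the head's height 5 mm sooner, and they cannot pass. Pressing takes 6 to 15 N until 5 mm from home; then the clip snaps in and its back stops hard on the neck.
- clip: The spring clip, 6 mm thick, 26 mm wide, 50 mm long; origin on its underside below clip_seat, same axes. Two jaws run forward at y = +-11 mm and end in round noses 9 mm ahead of clip_seat, with a mouth of 10.6 mm between them; each jaw springs outward up to 4.5 mm (1.6 N/mm). A 14 mm wide stem runs back under the tab.
- vial: Small closed glass vial, 26 mm in diameter, 55 mm tall, standing loose on the bench; origin at the centre of its underside.
Mind the look-alikes: they are no part of the job. Leave any pink look-alike of the clip alone. Of the things that look like the mixer, the larger one is meant.

How it is judged (in metres and radians):
On the way, in this order (a step that is already met when the one before it is completed fails the run):
1. the clip is picked up (height (world z) of clip_seat above 0.05 m), for 0.2 s.
2. the clip is pressed home in the groove (horizontal distance between clip_seat and mixer_axis below 0.0025 m and z of clip_seat in the frame of mixer_axis between 0.031 and 0.046 m), for 0.2 s.
At the end, for the whole second after the job is handed in: The clip sits in the spindle's groove, its seat centre within 2.5 mm of the spindle axis and 31 to 46 mm above the housing's top, level within 0.12 rad (7 degrees), released and at rest (all of step 2 and angle between clip's own z axis and vertical below 0.12 rad and linear speed of clip below 0.02 m/s); the robot touches nothing.
It fails at once if the clip is pressed on the mixer or its spindle with more than 25 N (contact force between clip and mixer above 25 N).
It fails at once if the robot presses on the mixer with more than 25 N (contact force between any of the arm, the fingers and mixer above 25 N).
It fails at once if the vial is shifted by more than 20 mm or knocked over (distance of vial from where it was at the start of the episode above 0.02 m or angle between vial's own z axis and vertical above 0.4 rad).
It also fails if it takes over 64 s, if anything falls off the work surface, if the arm or the gripper's body presses on something with over 40 N, if the wrist force passes 120 N, or if a joint passes its speed limit or range.

### The arm

A 7-joint arm with a two-finger parallel gripper is mounted at the origin on the work surface. World frame = base frame: x ahead of the robot, y to its left, z up, the work surface at z = 0. Lengths are in m, angles in degrees, forces in N, time in s.
With the tool pointing down it reaches from about 0.4 to 0.9 m from the base axis. Payload 5.5 kg.
Tool frame: the origin (TCP) lies midway between the tips of the shut fingers; the grasp point (between the pads) lies 19 mm behind it; z points along the fingers, y is the direction in which the jaws open and shut (so a half turn about z gives the same grasp; the last joint's range is limited). The gripper opens to 92 mm and grips with 3 to 60 N. Pads are 19 mm wide; open, the fingers measure 130 mm over their backs; the gripper's body (75 mm by 190 mm) begins 47 mm behind the grasp point.
Start: joints at [15.08, 28.699, -24.465, 88.831, 12.651, 65.22, -12.049], TCP at [0.65, 0, 0.227] pointing down, gripper open.
Joint ranges: [-164.97, 164.97], [-17.58, 116.51], [-87.97, 89.64], [11.32, 138.91], [-80.73, 260.73], [10.89, 115.49], [-147.41, 147.41]. Speed limits (degrees/s): [147.25, 147.25, 180, 180, 180, 180, 180].

### API

Orientations are given as a 3x3 rotation matrix whose columns are the frame's x, y, z axes.
In Python, from workcell import r, fingers, camera, get_calibration, job, readout gives the robot as it stands. Calls block until the motion is done:
- r.goto(position, orientation): joint-space move of the TCP to a pose.
- r.servo_line(position, frame=None, speed=0.15): straight line of the TCP; frame=None keeps the orientation; speed is the mean speed in m/s.
- r.move_joints(angles): joint-space move.
- fingers.grip(opening): opening from 0.0 (shut) to 1.0 (fully open); the grip force is fixed at half the most; returns when the fingers have stopped.
- r.hold(seconds).
- r.ik(position, orientation): joint angles nearest the present ones, or None.
- camera(name): name is "scene" or "side" or "wrist"; returns the picture (400x640x3 uint8, red, green, blue); there is no depth.
- get_calibration(name): a dict with "camera_matrix" (3x3 intrinsics, pixels), "world_from_camera" (4x4, takes a point from camera to world coordinates); the wrist camera has in their place "tool_from_camera" (4x4, takes a point from camera to tool coordinates, whose origin is the TCP and whose axes are the flange's). Camera axes: x right, y down, z forward; pixel columns grow to the right and rows downward; lengths in m; the calibration is good to about 2 mm. A picture is of the moment at which its call begins: read the wrist's pose just before it. get_calibration takes no time and is no camera call.
A pose or a line that the arm cannot do raises r.PlanningError and nothing moves.
- job.close_job(): hands the job in, once; it reports no verdict.
Readings, each from a call of its own:
- readout.get_time_s(): time.
- readout.get_qpos(): joint angles.
- readout.get_dq(): joint speeds.
- readout.get_joint_torque(): joint torques, N m.
- readout.get_tool_pos(): TCP position.
- readout.get_ee_rot(): TCP orientation.
- readout.get_wrist_force(): force on the tool from outside, world axes, zero at the start.
- readout.get_torque(): the same for the moment, N m.
- readout.get_finger_gap(): opening from 0.0 (shut) to 1.0 (fully open).
Only numpy, scipy, OpenCV 4.12 (cv2) and the standard library are available. Lean on these libraries where they do the work, as an engineer would, in place of code of your own. Each camera call takes 0.05 s, during which the arm holds its last target.

## Working session

There is one attempt and no reset: what is moved stays moved. The work goes in short steps, each a Python script; the robot and the scene stay as the last script left them, time stands still between calls to the robot, and variables do not carry over. Pictures are saved under pics/ and viewed, and the job is handed in when it is done.

```bash
mkdir -p pics; ls; python3 - <<'E'
from workcell import r, fingers, camera, get_calibration, job, readout
import cv2, numpy as np
for n in ["scene","side","wrist"]:
    im=camera(n); cv2.imwrite(f"pics/{n}0.png",im[:,:,::-1]); 
    c=get_calibration(n); print(n,{k:np.round(v,4).tolist() for k,v in c.items()})
print(readout.get_time_s(),readout.get_tool_pos(),readout.get_ee_rot())
E
```

```text
pics
scene {'camera_matrix': [[420.1677, 0.0, 316.3242], [0.0, 420.1677, 194.4593], [0.0, 0.0, 1.0]], 'world_from_camera': [[-0.7479, 0.4183, -0.5155, 0.8774], [0.6635, 0.446, -0.6007, 0.5291], [-0.0214, -0.7913, -0.6111, 0.5948], [0.0, 0.0, 0.0, 1.0]]}
side {'camera_matrix': [[426.7327, 0.0, 320.2442], [0.0, 426.7327, 202.5735], [0.0, 0.0, 1.0]], 'world_from_camera': [[0.9738, -0.1086, 0.2001, 0.285], [-0.2269, -0.5325, 0.8155, -0.6011], [0.018, -0.8395, -0.5431, 0.4867], [0.0, 0.0, 0.0, 1.0]]}
wrist {'camera_matrix': [[296.8882, 0.0, 322.614], [0.0, 296.8882, 201.787], [0.0, 0.0, 1.0]], 'tool_from_camera': [[-0.0004, -0.9677, -0.2523, 0.0676], [1.0, -0.0003, -0.0004, -0.0001], [0.0003, -0.2523, 0.9677, -0.1574], [0.0, 0.0, 0.0, 1.0]]}
0.15 [ 6.49461605e-01 -1.59526079e-05  2.25916438e-01] [[-8.38298312e-05  9.99998877e-01 -1.49637179e-03]
 [ 9.99999995e-01  8.38996523e-05  4.65974979e-05]
 [ 4.67229906e-05 -1.49636788e-03 -9.99998879e-01]]
```

View pics/scene0.png

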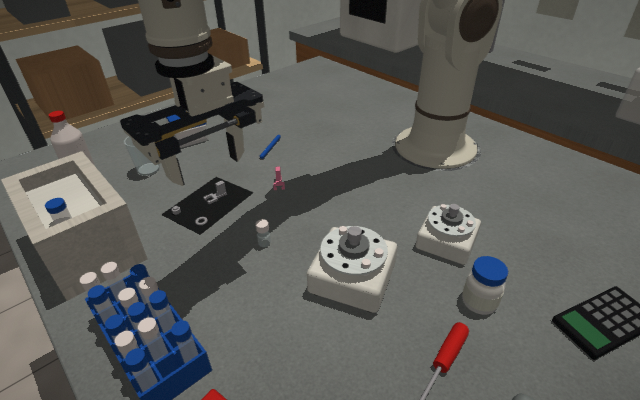

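View pics/side0.png

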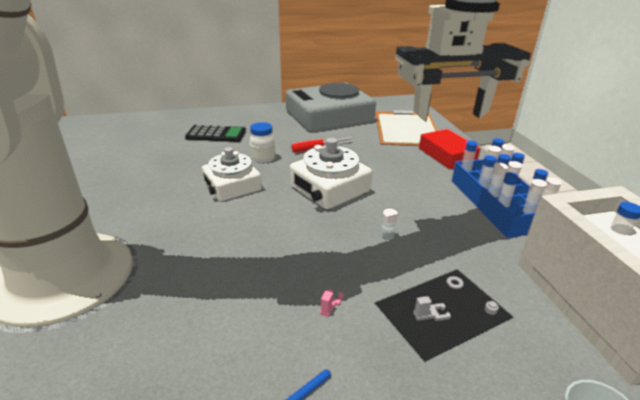

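View pics/wrist0.png

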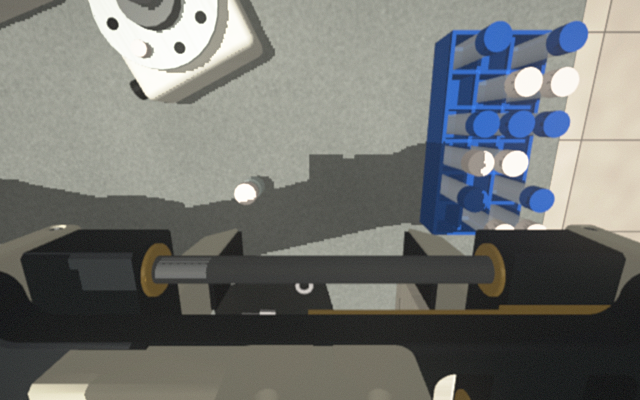

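Candidates for the clip: the steel clip at scene (215,192) and side (428,308), the pink look-alike at scene (278,178) and side (330,302), and the ring (202,220) and nut (176,210) on the mat. For the mixer: the larger one at scene (352,265) and side (331,170), and the small one at scene (448,230) and side (231,175). I choose the steel clip and the larger mixer, and check both in close crops.

```bash
cat > h.py <<'E'
import numpy as np, cv2
from workcell import r, fingers, camera, get_calibration, job, readout
def ray(name,u,v,wp=None):
    c=get_calibration(name);K=np.array(c["camera_matrix"])
    if name=="wrist":
        p,R=wp; T=np.eye(4);T[:3,:3]=R;T[:3,3]=p; M=T@np.array(c["tool_from_camera"])
    else: M=np.array(c["world_from_camera"])
    d=M[:3,:3]@np.linalg.inv(K)@np.array([u,v,1.]); return M[:3,3],d/np.linalg.norm(d)
def tri(rays):
    A=np.zeros((3,3));b=np.zeros(3)
    for o,d in rays:
        P=np.eye(3)-np.outer(d,d);A+=P;b+=P@o
    x=np.linalg.solve(A,b); return x,[float(np.linalg.norm((np.eye(3)-np.outer(d,d))@(x-o))) for o,d in rays]
def plane(rr,z):
    o,d=rr; return o+d*(z-o[2])/d[2]
E
python3 - <<'E'
import cv2, numpy as np
s=cv2.imread("pics/scene0.png");d=cv2.imread("pics/side0.png")
a=cv2.resize(s[165:235,155:255],(500,350),interpolation=cv2.INTER_CUBIC)
b=cv2.resize(d[265:335,375:475],None,fx=5,fy=5,interpolation=cv2.INTER_CUBIC)[:, :]
cv2.imwrite("pics/cropclip.png",np.vstack([a[:300],b[:300]]))
a=cv2.resize(s[215:285,305:405],None,fx=5,fy=5,interpolation=cv2.INTER_CUBIC)
b=cv2.resize(d[130:200,280:380],None,fx=5,fy=5,interpolation=cv2.INTER_CUBIC)
cv2.imwrite("pics/cropmix.png",np.vstack([a[:300],b[:300]]))
from h import *
for n,p,q in [("clip",(215,192),(428,308)),("mixer head top",(353,231),(331,143)),("vial top",(262,223),(390,213)),("nut",(176,210),(491,307)),("pink",(278,178),(330,302))]:
    print(n,tri([ray("scene",*p),ray("side",*q)]))
E
```

```text
clip (array([ 0.55102632, -0.20569799,  0.01536391]), [0.0012676616347705892, 0.0012676616347707104])
mixer head top (array([0.49446254, 0.17374162, 0.11419923]), [0.0007412642903048245, 0.0007412642903048223])
vial top (array([ 0.55944006, -0.00839236,  0.05310557]), [0.0015810857834360973, 0.001581085783436183])
nut (array([ 0.64672407, -0.21764781,  0.00878792]), [0.0012709096970737964, 0.0012709096970737644])
pink (array([ 0.41059705, -0.15733022,  0.01042127]), [0.001840545701225728, 0.0018405457012257913])
```

View pics/cropclip.png

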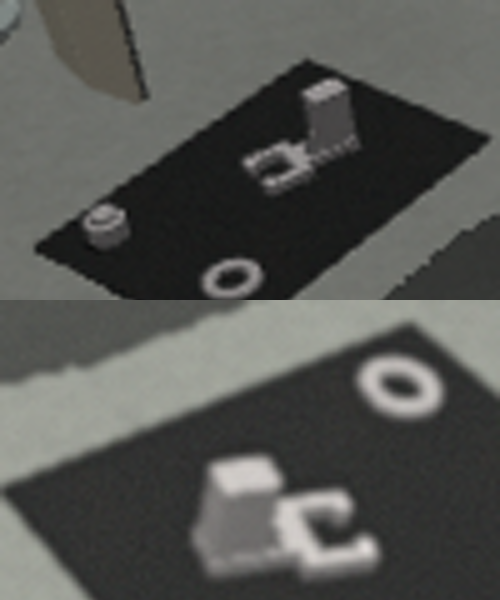

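View pics/cropmix.png

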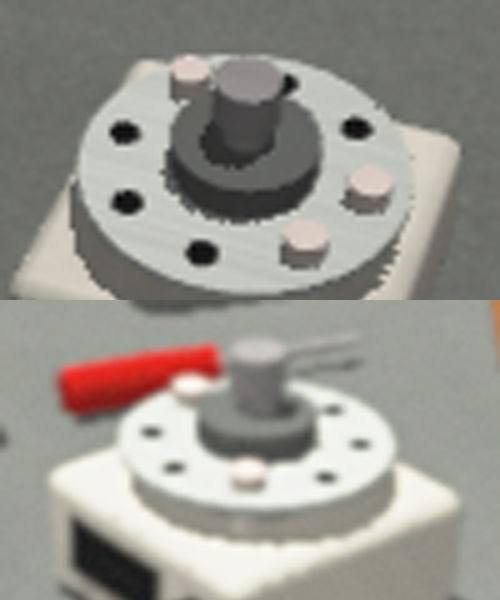

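The crops show the steel clip, tab towards the robot and mouth roughly along +x, and the larger mixer with its hub and head. Next, closer wrist views from two places each.

```bash
python3 - <<'E'
from h import *
R=np.array([[0,1,0],[1,0,0],[0,0,-1.]])
import pickle
out={}
for k,p in enumerate([(0.50,0.12,0.26),(0.44,0.12,0.26),(0.56,-0.27,0.13),(0.60,-0.27,0.17)]):
    try: r.goto(np.array(p),R)
    except Exception as e: print(k,e); continue
    r.hold(0.3)
    wp=(np.array(readout.get_tool_pos()),np.array(readout.get_ee_rot()))
    im=camera("wrist");cv2.imwrite(f"pics/w{k}.png",im[:,:,::-1]);out[k]=wp
    print(k,wp[0],readout.get_time_s())
pickle.dump(out,open("wp.pkl","wb"))
a=[cv2.imread(f"pics/w{k}.png")[:250] for k in out]
for i in range(0,4,2): cv2.imwrite(f"pics/wv{i}.png",np.vstack(a[i:i+2]))
E
```

```text
0 [0.50065713 0.11917393 0.25948723] 1.3
1 [0.44068288 0.11999811 0.25994143] 2.0
2 [ 0.56039323 -0.26929405  0.1304533 ] 3.925
3 [ 0.59868051 -0.27012164  0.16896927] 4.6167
```

View pics/wv0.png

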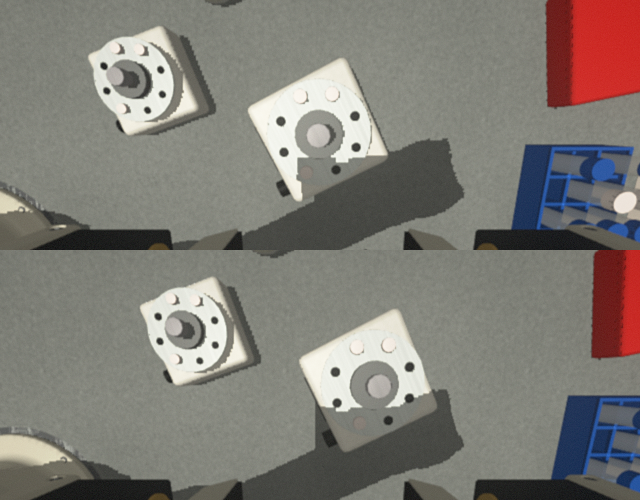

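View pics/wv2.png

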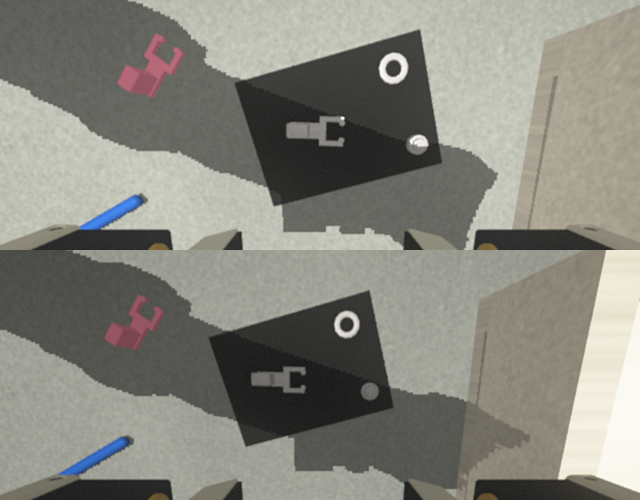

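```bash
python3 - <<'E'
import cv2,numpy as np
w=[cv2.imread(f"pics/w{k}.png") for k in range(4)]
f=lambda im,x,y:cv2.resize(im[y:y+50,x:x+80],None,fx=6,fy=6,interpolation=cv2.INTER_NEAREST)
g=lambda im,x,y:cv2.convertScaleAbs(f(im,x,y),alpha=1.3)
cv2.imwrite("pics/z0.png",np.vstack([g(w[0],280,108),g(w[1],338,110)]))
cv2.imwrite("pics/z1.png",np.vstack([g(w[2],275,105),g(w[3],240,105)]))
E
```

```text
(no output)
```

View pics/z0.png

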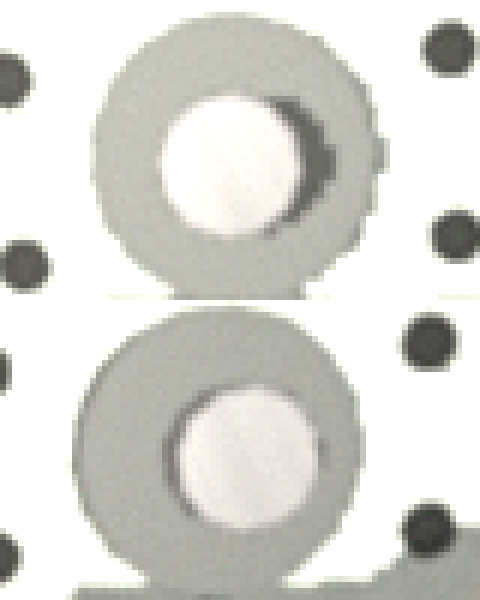

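View pics/z1.png

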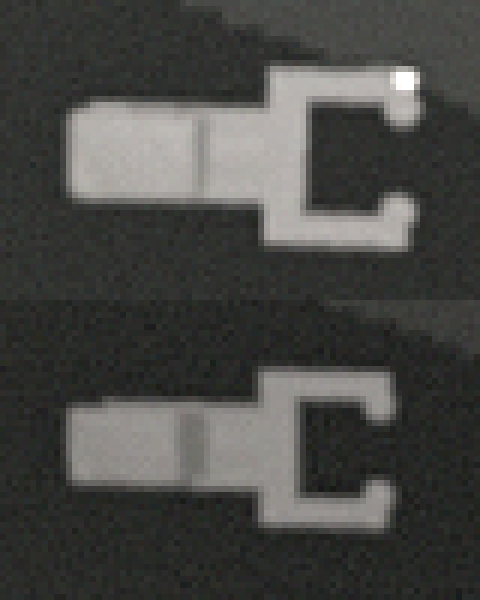

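```bash
cat > m.py <<'E'
from h import *
import pickle
wp=pickle.load(open("wp.pkl","rb"))
G=lambda k:cv2.GaussianBlur(cv2.imread(f"pics/w{k}.png",0),(3,3),0)
# head top
hp={}
for k,(cx,cy) in {0:(318,135),1:(379,136)}.items():
    g=cv2.imread(f"pics/w{k}.png",0); c=g[cy-18:cy+18,cx-18:cx+18]
    a=int(g[cy-3:cy+4,cx-3:cx+4].mean());b=int(np.median(c[4:8,12:24]))
    m=(c>(a+b)/2).astype(np.uint8)
    n,l,s,ce=cv2.connectedComponentsWithStats(m,connectivity=4);i=l[18,18]
    cn=max(cv2.findContours((l==i).astype(np.uint8),0,1)[0],key=cv2.contourArea)
    print(k,a,b,s[i],ce[i]); e=cv2.fitEllipse(cn); print(e)
    hp[k]=ce[i]+[cx-18,cy-18]
P,res=tri([ray("wrist",*hp[k],wp[k]) for k in hp]);print("head top wrist",P,res)
P2,res=tri([ray("wrist",*hp[k],wp[k]) for k in hp]+[ray("scene",354.3,230.1),ray("side",331.1,139.1)]);print("all4",P2,res)
# holes? hub from w1
# clip
tabs={2:(296.8,129.8),3:(260.2,128.7)}
T,res=tri([ray("wrist",*tabs[k],wp[k]) for k in tabs]);print("tab top",T,res)
T4,res=tri([ray("wrist",*tabs[k],wp[k]) for k in tabs]+[ray("scene",219.7,182.1),ray("side",423.5,299.5)]);print("tab top4",T4,res)
for k,(x0,y0) in {2:(275,105),3:(240,105)}.items():
    g=cv2.imread(f"pics/w{k}.png",0)[y0:y0+50,x0:x0+80]; m=(g>(75 if k==3 else 90)).astype(np.uint8)
    n,l,s,ce=cv2.connectedComponentsWithStats(m)
    print(s.tolist())
    i=1+np.argmax(s[1:,4]); mm=(l==i).astype(np.uint8)
    cols=[x for x in range(80) if mm[:,x].any()]; 
    pts=[]
    for x in cols:
        ys=np.where(mm[:,x])[0]; pts.append((x,ys.min(),ys.max()))
    print(k,[tuple(map(int,p)) for p in pts])
    # jaw section
    J=[p for p in pts if p[2]-p[1]>22]
    jm=np.zeros_like(mm); a,b=J[0][0],J[-1][0]; jm[:,a:b+1]=mm[:,a:b+1]
    cn=np.vstack(cv2.findContours(jm,0,1)[0]); rc=cv2.minAreaRect(cn); print("rect",rc)
    box=cv2.boxPoints(rc)+[x0,y0]
    W=np.array([plane(ray("wrist",*q,wp[k]),0.009)[:2] for q in box]); print(W, W.mean(0))
    for i in range(4):
        d=W[(i+1)%4]-W[i]; print(np.linalg.norm(d),np.degrees(np.arctan2(d[1],d[0])))
    tt=plane(ray("wrist",*tabs[k],wp[k]),0.037)[:2]
    d=W.mean(0)-tt; print("tab",tt,"to jaw centre",np.linalg.norm(d),np.degrees(np.arctan2(d[1],d[0])))
E
python3 m.py
```

```text
0 195 149 [  7   7  23  23 407] [17.53071253 18.07616708]
((17.53887176513672, 18.077280044555664), (21.6674861907959, 22.12229347229004), 177.3194122314453)
1 176 135 [  7   7  23  23 414] [17.83333333 18.02415459]
((17.82781410217285, 18.024606704711914), (21.59955596923828, 22.592214584350586), 37.98640060424805)
head top wrist [0.49548145 0.17671417 0.12010274] [6.130637715879066e-05, 6.13063771587149e-05]
all4 [0.49552873 0.17720259 0.12047181] [0.00041630276589919233, 0.0005486106805562998, 0.0010531070722895838, 0.000634577647567512]
tab top [ 0.53888187 -0.20616246  0.03567594] [0.00015430533090948144, 0.00015430533090939896]
tab top4 [ 0.53829897 -0.20591411  0.03621796] [0.0006379559378397599, 0.0007827429261723061, 0.001965034078499903, 0.0005881475731027823]
[[0, 0, 80, 50, 3050], [11, 11, 59, 31, 950]]
2 [(11, 20, 30), (12, 19, 32), (13, 18, 32), (14, 18, 32), (15, 17, 32), (16, 17, 32), (17, 17, 32), (18, 17, 32), (19, 17, 32), (20, 17, 32), (21, 17, 32), (22, 17, 32), (23, 17, 32), (24, 17, 32), (25, 17, 32), (26, 17, 32), (27, 17, 32), (28, 17, 32), (29, 18, 33), (30,
[... 1514 characters left out ...]
, (46, 12, 37), (47, 12, 37), (48, 12, 37), (49, 12, 37), (50, 12, 36), (51, 12, 37), (52, 12, 37), (53, 12, 37), (54, 12, 37), (55, 12, 37), (56, 12, 37), (57, 12, 37), (58, 12, 37), (59, 12, 37), (60, 12, 37), (61, 12, 37), (62, 12, 37), (63, 12, 37), (64, 12, 36), (65, 16, 32)]
rect ((53.5, 24.5), (25.0, 21.0), 90.0)
[[ 0.55745355 -0.19500033]
 [ 0.57905471 -0.19502443]
 [ 0.57862954 -0.22026491]
 [ 0.55657855 -0.22024459]] [ 0.56792909 -0.20763356]
0.021601164226341302 -0.06391007007526273
0.025244061373413146 -90.9650321654133
0.022050995811334524 179.94720418221308
0.025259416280361324 88.0148434285195
tab [ 0.5391493  -0.20629959] to jaw centre 0.028810691648842663 -2.6538204605285323
```

```bash
python3 - <<'E'
from h import *
def R(yaw,s):
    c,d=np.cos(yaw),np.sin(yaw); x=s*np.array([c,d,0]);z=np.array([0,0,-1.]);return np.column_stack([x,np.cross(z,x),z])
q0=np.array(readout.get_qpos());print(q0)
for s in (1,-1):
    print(s,[np.round(v,0) if (v:=r.ik(np.array(p),R(np.radians(y),s))) is not None else None for p,y in [((.539,-.206,.0105),-1.5),((.539,-.206,.25),-1.5),((.43,.1767,.2),-1.5),((.463,.1767,.1),-1.5)]])
# insertion from other sides
for y in range(0,360,45):
    a=np.radians(y);d=np.array([np.cos(a),np.sin(a)])
    print(y,[np.round(r.ik(np.r_[np.array([.4955,.177])-d*.06,.11],R(a,s)) ,0) if r.ik(np.r_[np.array([.4955,.177])-d*.06,.11],R(a,s)) is not None else None for s in (1,-1)])
E
```

```text
[ 31.14139873  31.25591291 -12.92494418  90.92368465   7.80806547
  58.79784636  15.93634304]
1 [array([ 14.,  36.,   6., 108.,  -6.,  36., -68.]), array([ 14.,  18.,   5.,  99.,  -2.,  63., -72.]), array([ -15.,   10.,  -12.,  116.,    3.,   54., -120.]), array([ -21.,   21.,   -4.,  117.,    2.,   41., -117.])]
-1 [array([ 40.,  40., -28., 107.,  28.,  40.,  84.]), array([ 45.,  21., -35.,  98.,  13.,  65.,  96.]), array([ 13.,  14., -44., 116.,  12.,  55.,  52.]), array([  9.,  27., -40., 116.,  24.,  45.,  43.])]
0 [array([ -20.,   18.,   -6.,  120.,    3.,   42., -118.]), array([ 10.,  23., -42., 119.,  22.,  45.,  45.])]
45 [array([ -8.,  19., -14., 120.,   7.,  42., -71.]), array([ 20.,  25., -47., 119.,  26.,  46.,  92.])]
90 [array([  1.,  23., -21., 115.,  12.,  44., -27.]), array([ 38.,  46., -75., 114.,  52.,  63., 120.])]
135 [array([  6.,  28., -28., 108.,  18.,  48.,  13.]), array([ -24.,   26.,    9.,  109.,   -5.,   46., -147.])]
180 [array([  8.,  33., -37., 104.,  25.,  52.,  49.]), array([ -20.,   28.,   -1.,  105.,    1.,   47., -111.])]
225 [array([  9.,  36., -45., 104.,  31.,  54.,  85.]), array([-16.,  28., -12., 105.,   7.,  48., -76.])]
270 [array([ 23.,  51., -75., 108.,  54.,  67., 108.]), array([ -8.,  27., -25., 109.,  15.,  47., -42.])]
315 [array([ -83.,   50.,   78.,  118.,  -56.,   64., -114.]), array([ -1.,  25., -34., 115.,  19.,  46.,  -1.])]
```

```bash
cat >> h.py <<'E'
def RR(yawdeg,s=-1):
    a=np.radians(yawdeg);x=s*np.array([np.cos(a),np.sin(a),0]);z=np.array([0,0,-1.]);return np.column_stack([x,np.cross(z,x),z])
def st(): print("t",readout.get_time_s(),"p",np.round(readout.get_tool_pos(),4),"F",np.round(readout.get_wrist_force(),2),"M",np.round(readout.get_torque(),3),"gap",round(float(readout.get_finger_gap()),4))
E
python3 - <<'E'
from h import *
R=RR(-1.5)
fingers.grip(0.5)
r.goto(np.array([.5385,-.206,.10]),R); st()
im=camera("scene");cv2.imwrite("pics/a0.png",im[120:260,120:320,::-1])
r.servo_line(np.array([.5385,-.206,.0105]),speed=0.06); st()
fingers.grip(0.0); st()
im=camera("side");cv2.imwrite("pics/a1.png",im[200:340,340:540,::-1])
r.servo_line(np.array([.5385,-.206,.11]),speed=0.08); r.hold(0.3); st()
im=camera("side");cv2.imwrite("pics/a2.png",im[150:340,320:540,::-1])
im=camera("scene");cv2.imwrite("pics/a3.png",im[100:260,120:320,::-1])
z=lambda n:cv2.resize(cv2.imread(n)[:140,:200],(400,280))
cv2.imwrite("pics/am.png",np.vstack([np.hstack([z("pics/a0.png"),z("pics/a1.png")]),np.hstack([z("pics/a2.png"),z("pics/a3.png")])]))
E
```

```text
t 6.6667 p [ 0.5389 -0.2065  0.1003] F [-0.28  0.5  -0.42] M [0.083 0.01  0.016] gap 0.4972
t 8.3583 p [ 0.5388 -0.2061  0.0109] F [ 0.26 -0.2   1.1 ] M [ 0.093 -0.015  0.065] gap 0.5007
t 9.0 p [ 0.5385 -0.2061  0.0106] F [ 0.23 -0.1   0.41] M [ 0.088  0.014 -0.011] gap 0.1225
t 10.7417 p [ 0.5384 -0.2059  0.1097] F [-0.46  0.32 -0.32] M [ 0.138 -0.017 -0.015] gap 0.1271
```

View pics/am.png

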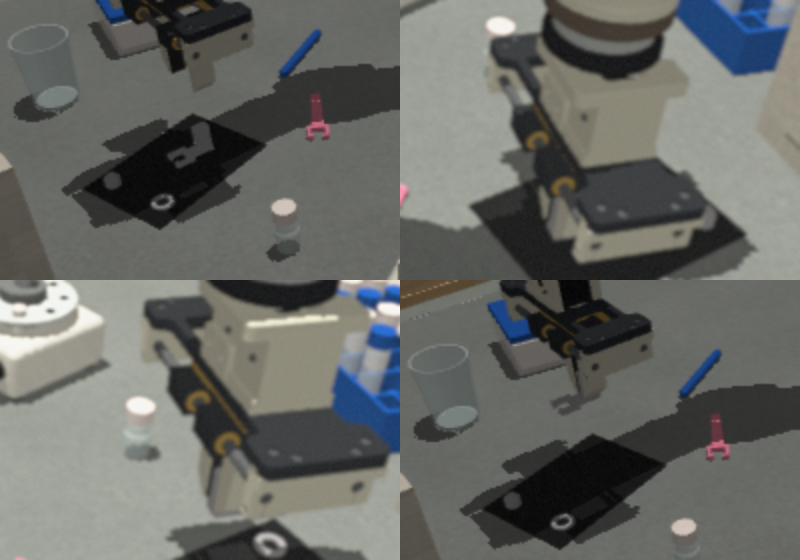

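The clip is held: the finger gap is 11.7 mm, which matches the tab's 12 mm. I move it next to the spindle and look.

```bash
python3 - <<'E'
from h import *
R=RR(0); ax=np.array([.4955,.1768])
r.servo_line(np.array([.5385,-.206,.22]),speed=0.2)
r.goto(np.array([ax[0]-.032-.040,ax[1],.22]),R)
r.servo_line(np.array([ax[0]-.032-.040,ax[1],.1135]),speed=0.1); st()
r.servo_line(np.array([ax[0]-.032-.023,ax[1],.1135]),speed=0.03); r.hold(0.3); st()
im=camera("side");cv2.imwrite("pics/b1.png",im[:,:,::-1])
im=camera("scene");cv2.imwrite("pics/b2.png",im[:,:,::-1])
im=camera("wrist");cv2.imwrite("pics/b3.png",im[:,:,::-1])
a=cv2.imread("pics/b1.png")[100:200,270:400];b=cv2.imread("pics/b2.png")[190:290,290:420]
cv2.imwrite("pics/bm.png",np.vstack([cv2.resize(x,(390*1,300),interpolation=cv2.INTER_CUBIC) for x in(a,b)]))
E
```

```text
t 14.2417 p [0.424  0.1771 0.114 ] F [ 0.14 -0.59 -0.63] M [ 0.166 -0.069 -0.043] gap 0.1286
t 15.2583 p [0.4404 0.1768 0.1135] F [ 0.37  0.06 -0.29] M [0.097 0.005 0.043] gap 0.131
```

View pics/bm.png

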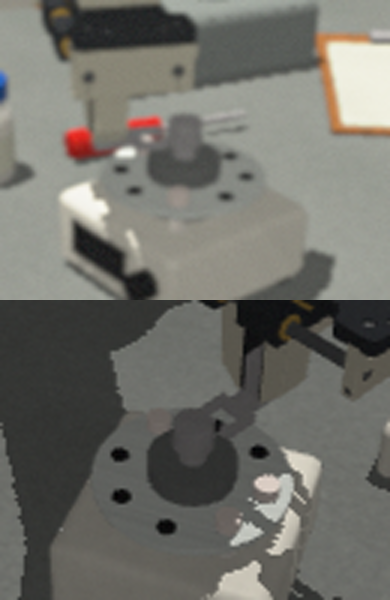

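View pics/b3.png

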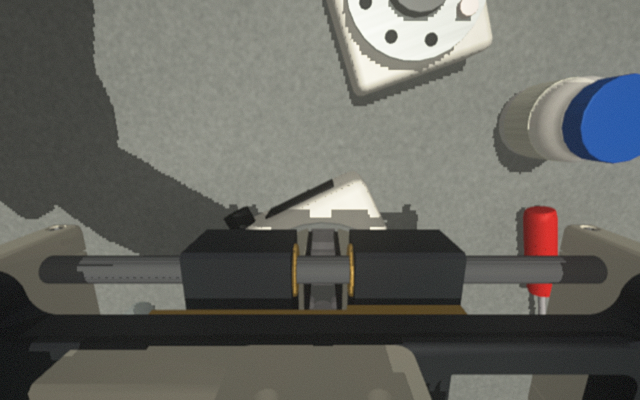

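```bash
cat >> h.py <<'E'
def F(n=8,dt=0.02):
    a=[]
    for _ in range(n): a.append(np.r_[readout.get_wrist_force(),readout.get_torque(),readout.get_tool_pos()]); r.hold(dt)
    return np.mean(a,0)
E
python3 - <<'E'
from h import *
x,y=.4955-.055,.1768
b=F(15);print("base",np.round(b,3))
r.servo_line(np.array([x,y,.1085]),speed=0.03)
z=.1085
while z>.0975:
    f=F(6); d=f-b
    print(round(z,4),np.round(f[6:],4),np.round(d[:3],2),np.round(d[3:6],3))
    if d[2]>1.8 : break
    z-=.0005; r.servo_line(np.array([x,y,z]),speed=0.01)
st()
E
```

```text
base [-0.158  0.027 -0.573  0.125 -0.044  0.001  0.44   0.177  0.114]
0.1085 [0.4403 0.1768 0.1083] [-0.38 -0.08  0.19] [-0.006  0.009  0.014]
0.108 [0.4405 0.1768 0.108 ] [-0.15  0.24 -0.27] [ 0.008  0.018 -0.004]
0.1075 [0.4405 0.1768 0.1075] [ 0.09 -0.02  0.07] [-0.009  0.02   0.025]
0.107 [0.4405 0.1768 0.107 ] [ 0.13  0.09 -0.06] [ 0.003  0.022 -0.003]
0.1065 [0.4405 0.1768 0.1065] [0.29 0.13 0.13] [-0.014  0.007 -0.011]
0.106 [0.4405 0.1768 0.106 ] [ 0.64  0.06 -0.13] [-0.023  0.005 -0.002]
0.1055 [0.4405 0.1768 0.1055] [ 0.62 -0.36  0.26] [-0.013  0.009  0.022]
0.105 [0.4405 0.1768 0.105 ] [ 0.44 -0.1   0.1 ] [ 0.007  0.015 -0.005]
0.1045 [0.4405 0.1768 0.1045] [ 0.12  0.15 -0.02] [-0.018 -0.001 -0.015]
0.104 [0.4405 0.1768 0.104 ] [ 0.1   0.23 -0.23] [0.018 0.012 0.014]
0.1035 [0.4405 0.1768 0.1035] [0.08 0.23 0.21] [-0.003 -0.012 -0.   ]
0.103 [0.4405 0.1768 0.103 ] [ 0.24 -0.31 -0.  ] [-0.01   0.006 -0.006]
0.1025 [0.4405 0.1768 0.1025] [-0.06  0.07  0.07] [-0.012 -0.016 -0.008]
0.102 [0.4405 0.1768 0.102 ] [ 0.38 -0.32  0.07] [-0.006  0.002 -0.024]
0.1015 [0.4405 0.1768 0.1015] [-0.03  0.12 -0.18] [-0.005  0.017 -0.014]
0.101 [0.4406 0.1768 0.101 ] [0.49 0.13 0.26] [ 0.012 -0.031  0.016]
0.1005 [0.4405 0.1769 0.1009] [-1.63 -0.68  5.76] [-0.166  0.264 -0.009]
t 21.675 p [0.4406 0.1769 0.1009] F [-1.58 -0.73  5.46] M [-0.023  0.171 -0.032] gap 0.1253
```

Contact comes at TCP z = 0.1009, so the hub top is at 0.0934 m. That agrees with the vision estimate (head top 0.1203 − 0.027). I lift 1.4 mm and press in.

```bash
python3 - <<'E'
from h import *
x,y,z=.4405,.1768,.1023
r.servo_line(np.array([x,y,z]),speed=0.02); r.hold(.2)
b=F(12);print("base",np.round(b,3))
pk=0
while x<.468:
    x+=.001 if x<.448 else .0005
    r.servo_line(np.array([x,y,z]),speed=0.01)
    f=F(5,0.015); d=f-b
    print(round(x,4),np.round(f[6:],4),np.round(d[:3],2),np.round(d[3:6],3))
    fx=-d[0]; pk=max(pk,fx)
    if fx>15 or abs(d[2])>8 or abs(d[1])>8: print("STOP force"); break
    if pk>4 and x>.4585 and fx>6 and fx>lf+2.5 : print("maybe home");break
    lf=fx
st()
E
```

```text
base [ 0.048  0.12  -0.733  0.123 -0.036 -0.015  0.44   0.177  0.102]
0.4415 [0.4416 0.1768 0.1023] [-0.29  0.14  0.09] [-0.005 -0.027  0.016]
0.4425 [0.4426 0.1768 0.1023] [-0.07 -0.15  0.13] [-0.013 -0.01   0.007]
0.4435 [0.4436 0.1768 0.1023] [-0.05  0.13  0.05] [-0.022  0.017  0.002]
0.4445 [0.4445 0.1768 0.1023] [-0.21 -0.81 -0.03] [ 0.006 -0.007  0.018]
0.4455 [0.4456 0.1768 0.1023] [ 0.02 -0.14  0.35] [-0.005  0.004  0.013]
0.4465 [0.4465 0.1768 0.1023] [-0.27  0.01 -0.07] [-0.01  -0.011  0.017]
0.4475 [0.4475 0.1768 0.1023] [-0.   -0.27  0.05] [-0.014  0.01   0.018]
0.4485 [0.4485 0.1768 0.1023] [-0.32 -0.13 -0.18] [0.01  0.001 0.025]
0.449 [0.449  0.1768 0.1023] [ 0.01 -0.6   0.07] [ 0.006 -0.005 -0.006]
0.4495 [0.4495 0.1768 0.1023] [0.11 0.1  0.42] [-0.005 -0.001  0.005]
0.45 [0.4498 0.1767 0.1022] [-1.08 -0.08  0.34] [-0.055  0.138  0.01 ]
0.4505 [0.45   0.1767 0.1022] [-1.94 -0.51  0.95] [-0.095  0.513  0.003]
0.451 [0.4503 0.1767 0.1021] [-4.8  -0.19  1.49] [-0.027  1.022  0.005]
0.4515 [0.4505 0.1767 0.1019] [-5.52 -0.35  0.6 ] [-0.08   1.277  0.018]
0.452 [0.4508 0.17
[... 1788 characters left out ...]
013]
0.4645 [0.4637 0.1768 0.1022] [-5.42 -0.49  4.  ] [-0.151  1.106 -0.023]
0.465 [0.4637 0.1768 0.102 ] [-6.1  -0.95  4.95] [-0.164  1.353 -0.002]
0.4655 [0.4638 0.1767 0.1019] [-7.18 -0.62  4.58] [-0.154  1.562  0.006]
0.466 [0.4638 0.1767 0.1019] [-8.55 -1.22  5.93] [-0.178  1.821  0.017]
0.4665 [0.4638 0.1767 0.1018] [-9.39 -1.17  6.52] [-0.151  2.03   0.015]
0.467 [0.4639 0.1767 0.1017] [-10.94  -0.99   7.85] [-0.15   2.278 -0.01 ]
0.4675 [0.4639 0.1767 0.1015] [-11.2   -0.76   7.05] [-0.127  2.437 -0.014]
0.468 [0.464  0.1767 0.1015] [-12.65  -0.85   8.76] [-0.18   2.689 -0.04 ]
STOP force
t 37.9917 p [0.464  0.1767 0.1015] F [-12.61  -0.03   7.85] M [-0.056  2.668 -0.055] gap 0.1321
```

It snapped in and hit the hard stop at x = 0.4637, where home was predicted (0.4635). I relax and check for level before releasing.

```bash
python3 - <<'E'
from h import *
r.servo_line(np.array([.4636,.1768,.1021]),speed=0.02); r.hold(.2); print(np.round(F(6),3)); st()
im=camera("side");cv2.imwrite("pics/c1.png",im[:,:,::-1])
im=camera("scene");cv2.imwrite("pics/c2.png",im[:,:,::-1])
a=cv2.imread("pics/c1.png")[110:190,280:380];b=cv2.imread("pics/c2.png")[200:280,300:400]
cv2.imwrite("pics/cm.png",cv2.convertScaleAbs(np.hstack([cv2.resize(x,(400,320),interpolation=cv2.INTER_CUBIC) for x in(a,b)]),alpha=1.5))
E
```

```text
[-1.774  0.353 -3.076  0.115  0.488 -0.009  0.464  0.177  0.102]
t 38.6583 p [0.4636 0.1768 0.102 ] F [-1.01 -0.19 -3.28] M [0.168 0.448 0.065] gap 0.1284
```

View pics/cm.png

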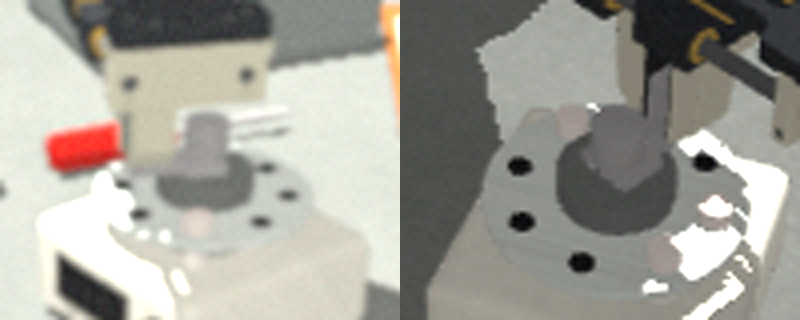

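```bash
python3 - <<'E'
from h import *
fingers.grip(0.4); st()
r.servo_line(np.array([.4636,.1768,.20]),speed=0.1)
r.servo_line(np.array([.4636,.05,.26]),speed=0.2); r.hold(.3); st()
im=camera("side");cv2.imwrite("pics/d1.png",im[:,:,::-1])
im=camera("scene");cv2.imwrite("pics/d2.png",im[:,:,::-1])
a=cv2.imread("pics/d1.png")[110:190,280:380];b=cv2.imread("pics/d2.png")[200:280,300:400]
cv2.imwrite("pics/dm.png",cv2.convertScaleAbs(np.hstack([cv2.resize(x,(400,320),interpolation=cv2.INTER_CUBIC) for x in(a,b)]),alpha=1.3))
# wrist view from above the mixer
R=np.array([[0,1,0],[1,0,0],[0,0,-1.]])
r.goto(np.array([.50,.11,.22]),R); r.hold(.3)
wp=(np.array(readout.get_tool_pos()),np.array(readout.get_ee_rot()))
import pickle; pickle.dump(wp,open("wpd.pkl","wb"))
im=camera("wrist");cv2.imwrite("pics/d3.png",im[:,:,::-1]); st()
cv2.imwrite("pics/d3z.png",cv2.resize(im[60:220,240:400,::-1],None,fx=3.7,fy=3.7,interpolation=cv2.INTER_CUBIC))
E
```

```text
t 39.3917 p [0.4637 0.1768 0.1022] F [ 0.61 -0.04  0.32] M [ 0.07  -0.064  0.02 ] gap 0.3991
t 41.6667 p [0.4634 0.0509 0.2597] F [ 0.4   0.53 -0.7 ] M [ 0.125 -0.033  0.021] gap 0.3999
t 43.625 p [0.5    0.1099 0.2201] F [ 0.01  0.21 -0.15] M [-0.017  0.008  0.016] gap 0.3971
```

View pics/dm.png

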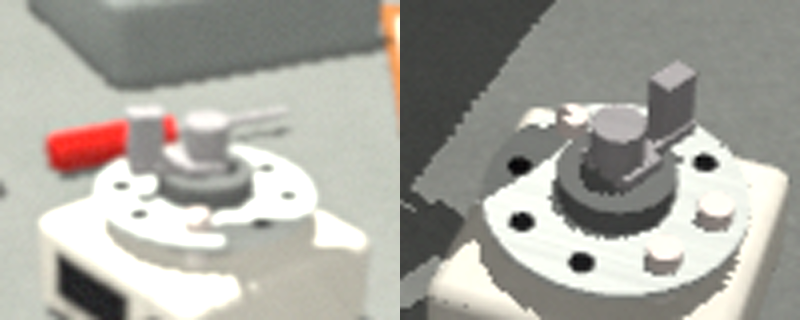

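View pics/d3z.png

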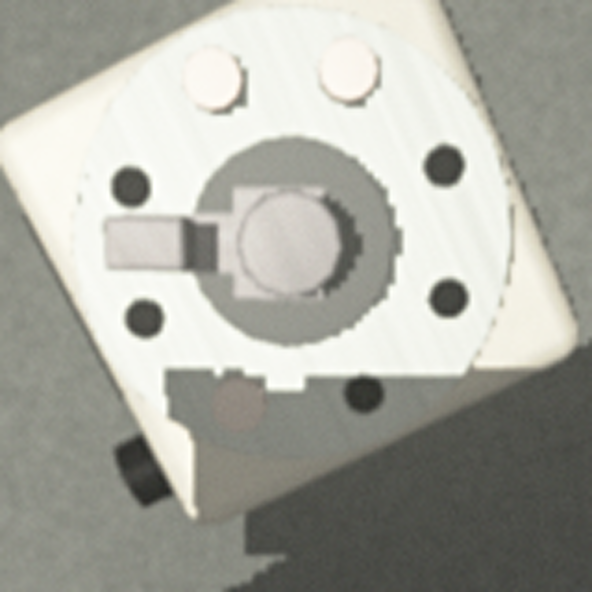

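View pics/d1.png

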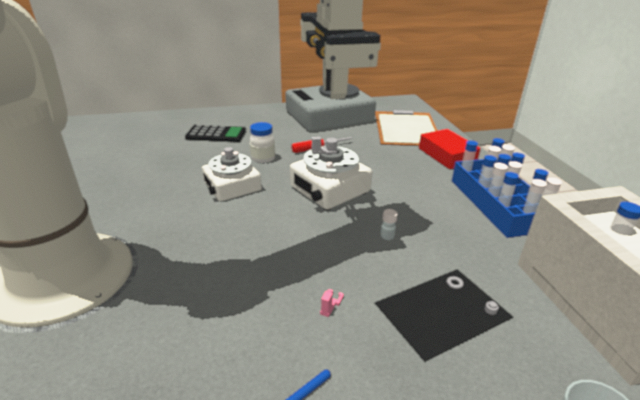

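```bash
python3 - <<'E'
from h import *
import pickle
wp=pickle.load(open("wpd.pkl","rb"))
W=lambda u,v:ray("wrist",240+u/3.7-.37,60+v/3.7-.37,wp)
head=plane(W(290,243),.1203);print("head",head)
print("tab tri",tri([W(144.5,243.5),ray("side",280+145/4-.4,110+112/4-.4),ray("scene",300+672/4-.4,200+73/4-.4)]))
for zt in(.1274,.130):
    print("tab top",plane(W(144.5,243.5),zt),"front top",plane(W(184,243),zt),"front bottom",plane(W(216,246),zt-.028),"back top",plane(W(105,243),zt))
for z in (.0994,.1024):print("jaw-frame back edge x",plane(W(234,243),z), plane(W(234,186),z),plane(W(234,300),z))
b=[ray("side",280+145/4-.4,110+170/4-.4)]
E
python3 - <<'E'
import cv2
cv2.imwrite("pics/e1.png",cv2.resize(cv2.imread("pics/d1.png")[130:175,295:365],None,fx=10,fy=10,interpolation=cv2.INTER_CUBIC))
E
```

```text
head [0.49601871 0.17670478 0.1203    ]
tab tri (array([0.43939386, 0.23354324, 0.1345579 ]), [0.062316501730451744, 0.0455442742188298, 0.09982378272974804])
tab top [0.46405132 0.17663698 0.1274    ] front top [0.47276224 0.17673884 0.1274    ] front bottom [0.47754721 0.17594069 0.0994    ] back top [0.45534835 0.1767486  0.1274    ]
tab top [0.46442449 0.17664558 0.13      ] front top [0.47304483 0.17674638 0.13      ] front bottom [0.47775659 0.17595494 0.102     ] back top [0.45581202 0.17675604 0.13      ]
jaw-frame back edge x [0.48197444 0.17665075 0.0994    ] [0.48220609 0.19001044 0.0994    ] [0.48173684 0.16294793 0.0994    ]
jaw-frame back edge x [0.48216826 0.17665953 0.1024    ] [0.48239741 0.18987506 0.1024    ] [0.48193322 0.16310456 0.1024    ]
```

View pics/e1.png

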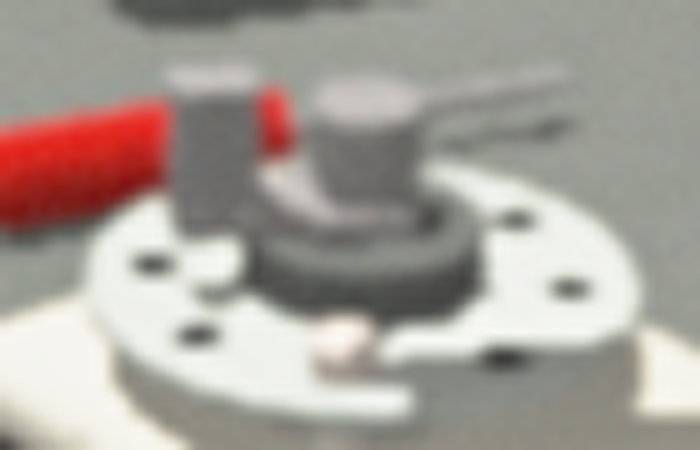

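```bash
python3 - <<'E'
from h import *
import pickle
wp=pickle.load(open("wpd.pkl","rb"))
W=lambda u,v:ray("wrist",240+u/3.7-.37,60+v/3.7-.37,wp)
s=("side",295+212/10-.45,130+80/10-.45)
print("tab top",tri([W(144.5,243.5),ray(*s),ray("scene",300+272/4-.4,200+73/4-.4)]))
print("tab top2",tri([W(144.5,243.5),ray(*s)]))
# expected image slope of a vertical at tab, side cam, and slopes for leaning 0.12 rad
c=get_calibration("side");K=np.array(c["camera_matrix"]);M=np.linalg.inv(np.array(c["world_from_camera"]))
def pr(p): q=M[:3,:3]@p+M[:3,3]; u=K@q; return u[:2]/u[2]
for t in(-.12,0,.12):
    a=pr(np.array([.464,.1707,.0994]));b=pr(np.array([.464-.028*np.sin(t),.1707,.0994+.028*np.cos(t)]));print("lean back",t,np.round((a-b)*10,1))
# measure side edges by gradient in green channel, sub-row
g=cv2.imread("pics/d1.png").astype(float).sum(2)
for rr in range(138,154): print(rr,g[rr,308:326].astype(int).tolist())
E
```

```text
tab top (array([0.46349969, 0.17703626, 0.12730011]), [0.0006653843125119767, 0.0001946139664868613, 0.0008316136113119961])
tab top2 (array([0.46379774, 0.1767023 , 0.12722215]), [0.00023518911577225044, 0.00023518911577231035])
lean back -0.12 [-18. 126.]
lean back 0 [ -1.8 125.7]
lean back 0.12 [ 14.4 123.4]
138 [463, 464, 466, 482, 524, 556, 563, 569, 560, 552, 557, 545, 503, 467, 448, 461, 462, 470]
139 [455, 454, 454, 441, 439, 463, 465, 444, 433, 430, 430, 427, 411, 404, 408, 445, 462, 482]
140 [434, 419, 415, 403, 384, 371, 355, 343, 330, 332, 337, 334, 342, 339, 357, 424, 470, 486]
141 [368, 358, 362, 379, 370, 337, 328, 325, 313, 314, 315, 326, 326, 318, 330, 406, 462, 478]
142 [314, 309, 321, 364, 364, 340, 326, 320, 325, 324, 317, 319, 319, 294, 302, 355, 415, 426]
143 [290, 285, 316, 354, 365, 341, 322, 324, 319, 315, 324, 325, 306, 280, 257, 296, 352, 376]
144 [271, 273, 298, 337, 352, 344, 330, 318, 324, 320, 324, 322, 308, 269, 244, 279, 348, 385]
145 [240, 249, 282, 329, 351, 342, 323, 323, 326, 316, 318, 311, 314, 315, 328, 365, 419, 433]
146 [226, 228, 248, 309, 348, 336, 328, 325, 318, 318, 322, 324, 363, 431, 493, 504, 525, 493]
147 [199, 190, 221, 287, 329, 330, 326, 325, 322, 315, 321, 330, 395, 522, 600, 582, 566, 528]
148 [193, 229, 267, 306, 336, 340, 330, 324, 320, 320, 317, 327, 373, 483, 580, 601, 596, 561]
149 [284, 377, 432, 421, 363, 329, 328, 331, 318, 323, 317, 323, 336, 393, 477, 549, 584, 587]
150 [468, 592, 632, 554, 414, 342, 343, 334, 326, 324, 323, 342, 336, 337, 384, 468, 524, 552]
151 [652, 703, 705, 625, 449, 352, 351, 345, 329, 319, 351, 364, 351, 336, 328, 364, 412, 450]
152 [712, 721, 718, 668, 491, 358, 331, 330, 329, 334, 333, 344, 337, 327, 318, 318, 326, 352]
153 [723, 722, 722, 693, 573, 449, 403, 415, 439, 453, 425, 343, 309, 321, 334, 329, 324, 327]
```

The tab to head distance is 32.0 mm, so the clip is home. Whether it is level is less certain from these views. Time remains, so I take one look straight down the tab: if it is upright, its side faces must vanish.

```bash
python3 - <<'E'
from h import *
import pickle
R=np.array([[0,1,0],[1,0,0],[0,0,-1.]])
r.goto(np.array([.464,.110,.18]),R); r.hold(.4)
wp=(np.array(readout.get_tool_pos()),np.array(readout.get_ee_rot()));pickle.dump(wp,open("wpe.pkl","wb"))
im=camera("wrist");cv2.imwrite("pics/f1.png",im[:,:,::-1]); st()
im2=camera("side");cv2.imwrite("pics/f2.png",im2[:,:,::-1])
cv2.imwrite("pics/f1z.png",cv2.resize(im[90:160,290:390,::-1],None,fx=7,fy=7,interpolation=cv2.INTER_NEAREST))
E
```

```text
t 44.4083 p [0.4645 0.11   0.1803] F [ 0.18 -0.46 -0.8 ] M [-0.028  0.027  0.001] gap 0.4003
```

View pics/f1z.png

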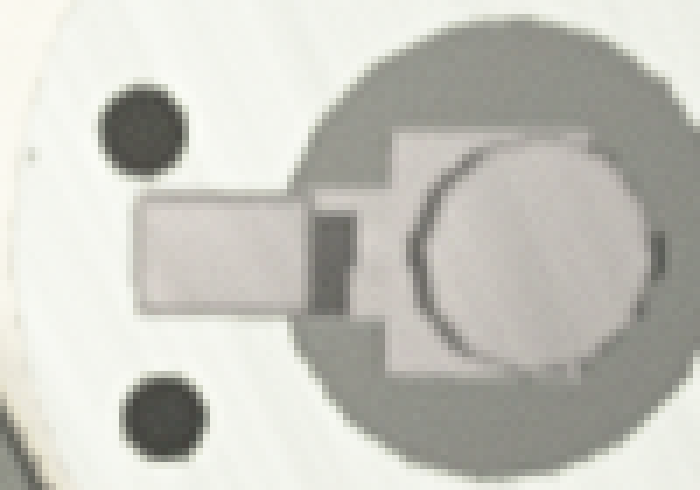

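The dark patch is a shadow on the stem, and the tab's faces are less than 1 px wide, so any lean is at most about 0.06 rad. The clip is home, the vial is standing where it was, and the arm is clear, so I hand in.

```bash
python3 - <<'E'
from h import *
print(tri([ray("scene",262,223),ray("side",390,213)])[0])
st(); job.close_job(); print("done")
E
```

```text
[ 0.55944006 -0.00839236  0.05310557]
t 44.4583 p [0.4643 0.1101 0.1802] F [-0.58  0.9   0.1 ] M [ 0.031 -0.008  0.05 ] gap 0.3964
the job is handed in; nothing more can be done
done
```

The spring clip is snapped home in the larger mixer's groove and released, and I handed the job in at about 44.5 s of the 64 s. The system gave no verdict.

**What I did:** I picked the steel clip up by its tab and felt the hub top at z = 0.0934 m, which matches the camera height. I lifted 1.4 mm off the hub and pressed the clip in along +x. The wrist force peaked at about 14 N before the snap. It reached about 15 N at the hard stop, where I ran past first contact until my force check tripped, still under the 25 N limit.

**Last checks:**
- **Home position:** the hard stop came at tool x = 0.4637 m, against 0.4635 m predicted. The tab sits 32.0 mm from the spindle axis, as it should when home.
- **Height:** the tab top is at 0.127 m, which fits the clip lying on the hub. From that the seat is about 34 to 36 mm above the housing, inside the 31 to 46 mm band.
- **Level:** an edge reading in one wrist view suggested the tab leaned about 0.17 rad. A view straight down the tab showed that edge was a shadow and put the lean at 0.06 rad or less. The side view was too coarse to settle it.
- **Vial:** it still stood in about the same place in the side picture after release. I judged this by eye and did not re-measure it, because the coordinates my last script printed came from the first pictures' pixels.
- **Arm:** it was clear of everything at hand-in.

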